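Clear the analyser's catch tray and hold its sprung lid at the index

TASK

The analyser has finished its run: move the two green-capped sample cells from its catch tray into the blue tote, both standing upright, and leave the red-capped reference cell and everything else where it is. Then lift the analyser's sprung lid until the yellow pointer on the lid lines up with the red index on the side quadrant, and keep holding it still there: the lid falls shut if let go, so finish while holding it.

Things in the scene. Friction and masses are not known exactly. Their poses are not given: they have to be found in the camera images.
- analyser: White benchtop analyser, 280 (x) x 260 (y) x 119 mm high, fixed to the bench; the blue lid closes its top. Origin: centre of its underside on the bench; its x axis points from its front (handle side) to the lid hinge at the back, y to its left, z up. A steel chute on its -y side reaches 160 mm from the centre, below 75 mm high. Aluminium quadrant plate on its +y side, 142 mm from the centre, up to 260 mm high.
- lid: The blue sprung lid, 260 x 225 x 12 mm, 0.30 to 0.42 kg. Origin on the hinge line, which runs along y 120 mm behind the analyser's centre (+x) and 120 mm above the bench. Shut, its axes are parallel to the analyser's; opening turns it about its y axis, the front (-x) edge rising, at most 1.25 rad. The spring and the lid's weight pull it shut: about 5 N at the handle when shut, 6 to 7 N at 0.7 rad.
- lid_handle (a point): Middle of the lid's black handle, a round bar 12 mm thick and 100 mm long along the lid's y axis, carried 35 mm above the lid's top face by a post at each end. In the lid's frame it lies at (-220, 0, +48) mm from the hinge; 168 mm above the bench when shut. The bar can turn between the finger pads as the lid rises.
- lid_pointer (a point): Tip of the yellow pointer, a 10 mm thick pin sticking out of the lid's left (+y) edge, at (-150, +137, +7) mm in the lid's frame, just inside the quadrant plate.
- index: The red index clamped on the aluminium quadrant: it shows the angle the lid must be held at (0.40 to 0.75 rad, different each time). Origin on the hinge line, as the lid's; its y axis is the hinge line, and its axes are parallel to the lid's when the lid is at the marked angle.
- index_mark (a point): Middle of the red index, a pin 14 mm thick with a 36 mm cross plate, on the quadrant at (-150, +153, +7) mm in the index's frame: 150 mm from the hinge line, like the yellow pointer.
- tray: Aluminium catch tray, fixed, 260 (x) x 140 (y) x 22 mm high, open top, walls 4 mm, beside the analyser's -y side. Origin: centre of its underside. Its floor is about 4 mm above the bench.
- tote: Blue open tote, fixed, 270 (x) x 190 (y) x 60 mm high, walls 5 mm, inner floor 5 mm above the bench. Origin: centre of its underside.
- cell_a: Finished sample cell: upright steel cylinder, 30 mm across, 60 mm tall with its green cap (31 mm across), about 0.09 kg, standing in the tray. Origin: centre of its underside; z along it.
- cell_b: The other finished sample cell, same as cell_a (green cap).
- ref_cell: Reference cell, same size with a red cap, standing in the tray in line with the others, centres about 75 mm apart along the tray's x axis in an order that changes. It must stay where it stands.
- wash_bottle: Bystander: white bottle with red cap, 170 mm tall, at the back of the bench. Leave alone.
- amber_jar: Bystander: amber jar, 90 mm tall, at the back of the bench. Leave alone.
- beaker: Bystander: white beaker, 90 mm tall, at the right of the bench. Leave alone.
- timer: Bystander: yellow timer, 70 x 50 x 25 mm, at the left of the bench. Leave alone.
- weight: Bystander: brass calibration weight, 54 mm tall, at the right of the bench. Leave alone.
- screwdriver: Bystander: screwdriver, 180 mm long, lying at the left front of the bench. Leave alone.

How it is judged:
By the outcome, as a careful person would: the job done as asked, in the order asked, and still so for the second after the job is handed in, while the arm keeps its last pose, push and grip.
It also fails if it takes over 67 s, if anything falls off the work surface, if the arm or the gripper's body presses on something with over 40 N, if the wrist force passes 120 N, or if a joint passes its speed limit or range.

ROBOT

A 7-joint arm with a two-finger parallel gripper is mounted at the origin on the work surface. World frame = base frame: x ahead of the robot, y to its left, z up, the work surface at z = 0. Lengths are in m, angles in degrees, forces in N, time in s.
With the tool pointing down it reaches from about 0.425 to 0.875 m from the base axis. Payload 4.7 kg.
Tool frame: the origin (TCP) lies at the very end of the fingers, on their centre line; the grasp point (between the pads) lies 19 mm behind it (env.grasp_offset is the distance from the TCP to the grasp point, in m); z points along the fingers, y is the line along which they close (so a half turn about z gives the same grasp; the last joint's range is limited). The gripper opens to 87 mm and grips with 3 to 60 N. Pads are 19 mm wide; open, the fingers measure 117 mm over their backs; the gripper's body (75 mm by 190 mm) begins 51 mm behind the grasp point.
Start: joints at [-76.484, 18.392, -4.016, 83.108, 1.295, 78.541, -3.26], TCP at [0.143, 0.634, 0.223] pointing down, gripper open.
Joint ranges: [-163.93, 163.93], [-17.29, 119.83], [-79.2, 71.16], [3.27, 140.29], [-89.18, 269.18], [5.43, 117.66], [-154.24, 154.24]. Speed limits (degrees/s): [147.25, 147.25, 180, 180, 180, 180, 180].

INTERFACE

Orientations are given as [roll, pitch, yaw] about the fixed x, y, z axes, in that order (R = Rz(yaw) Ry(pitch) Rx(roll)).
In Python, from cell import env gives the robot as it stands. The module is installed in compiled form; this text tells all that it offers.
- The arm moves only by the tool drive_tool, never from a script. Its argument "moves" is one flat list of numbers, 5 for each row, row after row: the shift along the tool's x, y, z in units of 40 mm (1.0 is 40 mm), then the turn about the tool's z in units of 10 degrees (1.0 is 10 degrees), then the finger opening in mm, from 0 to 87. A call has 1 to 5 rows; each row is the pose to reach, as a shift and turn from the pose commanded when the call began, along the tool's axes at that moment; what a row does not reach only later rows make up. A row lasts 1/8 s, in which the tool goes at most 62.5 mm and 10.7 degrees, less where a joint would pass 70% of its speed; a pose out of reach is approached as far as the arm can. A call with a gripper value outside its range is refused whole. The fingers move at their own pace and stop on an object; "squeeze" is the grip in N (left out, the last holds). Time passes only in rows, so rows that repeat a pose let the fingers close. It gives the time, the measured TCP pose, the force, the opening and the grip force at its end, in the units of the state.
- env.get_obs(): the state, without advancing time (a new reading comes with each control period).
- env.read_camera(name): name is "scene" or "top" or "wrist"; returns (picture, depth): 400x640x3 uint8, red, green, blue; 400x640 float32, m along the optical axis (not along the pixel's ray), 0 where there is no reading.
- env.camera_model(name): a dict with "K" (3x3 intrinsics, pixels), "k1" (the pictures are not rectified: a ray, as slopes to the right and down, at radius r is drawn at 1 + k1 r^2 times it, then the intrinsics apply), "rvec" (rotation vector, rad) and "tvec" (3), from world to camera coordinates, as OpenCV has them; the wrist camera has in their place "tool_from_camera" (4x4, takes a point from camera to tool coordinates, whose origin is the TCP and whose axes are the flange's). Camera axes: x right, y down, z forward; pixel columns grow to the right and rows downward; lengths in m; the calibration is good to about 2 mm. A picture is of the moment at which its call begins: read the wrist's pose just before it. camera_model takes no time and is no camera call.
- env.sign_off(): hands the job in; it is judged then, once.
The state is a dict: "time_s": time; "qpos": joint angles; "joint_velocities": joint speeds; "effort": joint torques, N m; "tool_pos": TCP position; "tool_rot": TCP orientation; "force": force on the tool from outside, world axes, zero at the start; "wrist_torque": the same for the moment, N m; "grip_width": finger opening in m; "grasp_force": force on a finger pad.
Only numpy, scipy, OpenCV 4.12 (cv2) and the standard library are available. Lean on these libraries where they do the work, as an engineer would, in place of code of your own. Each camera call takes 0.05 s, during which the arm holds its last target. There are 200 camera calls.

## Working session

There is one attempt and no reset: what is moved stays moved. The work goes in short steps, Python scripts to look and compute and a tool call to move; the robot and the scene stay as the last step left them, time stands still between calls to the robot, and variables do not carry over. Pictures are saved under pics/ and viewed, at most 10 in all, crops included, and the job is handed in when it is done.

Besides the shell and the picture viewer there is one more tool, called after ">>>" as name(argument=value, ...), one argument or row to a line, values as JSON. drive_tool: Moves the arm, as the interface text tells. Its arguments: {"type":"object","properties":{"moves":{"type":"array","items":{"type":"number"}},"squeeze":{"type":"number"}},"required":["moves"]}

```bash
mkdir -p pics
cat > h.py <<'E'
import numpy as np, cv2
from cell import env
from scipy.spatial.transform import Rotation as R
def cam(n):
    m=env.camera_model(n); o=env.get_obs()
    if 'rvec' in m:
        Rw=cv2.Rodrigues(np.array(m['rvec'],float))[0]; t=np.array(m['tvec'],float).ravel()
        return m,Rw.T,-Rw.T@t
    T=np.array(m['tool_from_camera']); r=R.from_euler('xyz',o['tool_rot'],degrees=True).as_matrix()
    return m,r@T[:3,:3],r@T[:3,3]+np.array(o['tool_pos'])
def rays(n,uv,c=None):
    m,Rc,C=c or cam(n); K=np.array(m['K']); k=float(m['k1'])
    uv=np.atleast_2d(uv).astype(float)
    d=np.c_[(uv[:,0]-K[0,2])/K[0,0],(uv[:,1]-K[1,2])/K[1,1]]
    s=d.copy()
    for _ in range(30): s=d/(1+k*(s**2).sum(1,keepdims=True))
    return C,np.c_[s,np.ones(len(s))]@Rc.T
def onz(n,uv,z,c=None):
    C,d=rays(n,uv,c); return C+d*((z-C[2])/d[:,2])[:,None]
def ondepth(n,uv,z,c=None):
    C,d=rays(n,uv,c); return C+d*np.asarray(z)[:,None]
def mask(img,lo,hi):
    return cv2.inRange(cv2.cvtColor(img,cv2.COLOR_RGB2HSV),np.array(lo),np.array(hi))
def blobs(mk,amin=15):
    n,l,s,c=cv2.connectedComponentsWithStats(mk)
    return [(c[i].round(1),s[i].tolist(),l==i) for i in range(1,n) if s[i,4]>=amin]
E
python3 - <<'E'
from h import *
o=env.get_obs(); print(o['tool_pos'],o['tool_rot'],o['force'],env.grasp_offset)
ims=[]
for n in ('scene','top'):
    p,d=env.read_camera(n); np.savez(''+n+'.npz',p=p,d=d); print(n,cam(n)[2],cam(n)[0]['k1'])
    cv2.imwrite(f'pics/{n}0.png',p[:,:,::-1])
E
```

```text
[0.14292342 0.63351635 0.22144782] [-1.79888914e+02  6.45048637e-03  1.67293308e+02] [-1.03536542 -1.39444775  0.93431606] 0.0187
scene [1.13691411 0.56792584 1.40424336] 0.013612066249189569
top [ 0.21103944 -0.03367203  1.78556561] 0.054090466155067206
```

View pics/scene0.png

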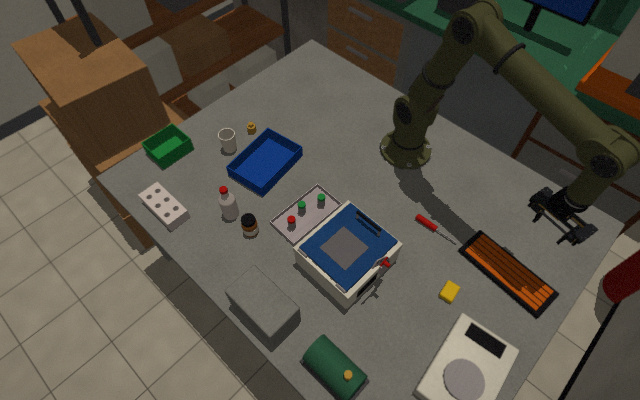

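View pics/top0.png

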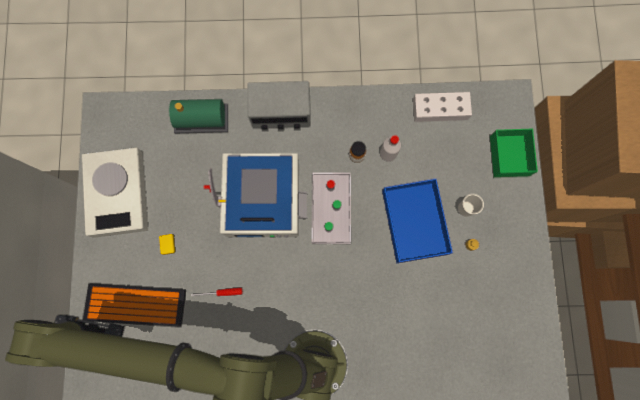

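The scene view shows the analyser (about 348,250) with the tray and its red, green and green caps at (291,220), (302,204), (321,197), and the blue tote at (265,160). In the top view the lid is at (260,195), the handle at (257,219), the yellow pointer at (222,201) and the red index at (207,187). The caps are at (331,184) red, (337,205) green and (328,226) green, and the tote is at (417,220).

Run:
```python
from h import *
for n in ('top','scene'):
    z=np.load(n+'.npz'); p,d=z['p'],z['d']; c=cam(n)
    for nm,lo,hi in (('green',(50,120,50),(80,255,255)),('red1',(0,150,80),(6,255,255)),('red2',(174,150,80),(180,255,255)),('yel',(18,150,100),(32,255,255))):
        for b in blobs(mask(p,lo,hi),5):
            cx=b[0]
            if b[1][4]>400: continue
            dd=np.median(d[b[2]])
            print(n,nm,cx,b[1][4],'depth',ondepth(n,[cx],[dd],c)[0].round(3),'z64',onz(n,[cx],.064,c)[0].round(3))
    for b in blobs(mask(p,(100,150,40),(125,255,255)),300):
        ys,xs=np.nonzero(b[2]); P=ondepth(n,np.c_[xs,ys],d[b[2]],c)
        print(n,'blue',b[0],b[1],P.mean(0).round(3))
        if n=='top':
            zt=.06 if b[0][0]>350 else .126
            Q=onz(n,np.c_[xs,ys],zt,c)[:,:2].astype(np.float32)
            print(cv2.minAreaRect(Q),cv2.boxPoints(cv2.minAreaRect(Q)).round(3).tolist())
    if n=='top':
        g=cv2.cvtColor(p,cv2.COLOR_RGB2GRAY)
        bk=(g<45).astype(np.uint8); 
        for b in blobs(bk,20):
            if 225<b[0][0]<295 and 150<b[0][1]<240:
                ys,xs=np.nonzero(b[2]); Q=onz(n,np.c_[xs,ys],.17,c)[:,:2].astype(np.float32)
                print('handle',b[0],b[1],cv2.minAreaRect(Q),np.median(d[b[2]]),ondepth(n,[b[0]],[np.median(d[b[2]])],c))
        # analyser white & tray
        X,Y=np.meshgrid(range(640),range(400)); uv=np.c_[X.ravel(),Y.ravel()]
        for nm,sl,lo,hi,zt in (('anal',(150,215,245,305),(0,0,150),(180,60,255),.119),('tray',(165,305,250,358),(0,0,110),(180,60,255),.022)):
            m=mask(p,lo,hi); k=np.zeros_like(m); y0,x0,y1,x1=sl; k[y0:y1,x0:x1]=m[y0:y1,x0:x1]
            b=max(blobs(k,50),key=lambda b:b[1][4]); ys,xs=np.nonzero(b[2])
            print(nm,b[1],cv2.minAreaRect(onz(n,np.c_[xs,ys],zt,c)[:,:2].astype(np.float32)))
im=np.load('top.npz')['p'][140:260,195:365]
im2=np.load('scene.npz')['p'][170:310,265:425]
cv2.imwrite('pics/crops.png',np.vstack([cv2.resize(im,(510,300),interpolation=2),cv2.resize(im2,(510,300),interpolation=2)])[:,:,::-1])
```

```text
top green [194.8 114.2] 6 depth [0.877 0.396 0.106] z64 [0.893 0.407 0.064]
top green [336.6 204.2] 49 depth [ 0.545 -0.098  0.061] z64 [ 0.544 -0.098  0.064]
top green [328.3 225.7] 49 depth [ 0.469 -0.066  0.062] z64 [ 0.468 -0.066  0.064]
top red1 [394.  139.3] 56 depth [ 0.742 -0.296  0.168] z64 [ 0.776 -0.313  0.064]
top red1 [330.3 183.8] 51 depth [ 0.619 -0.078  0.062] z64 [ 0.619 -0.078  0.064]
top red1 [206.6 186.6] 21 depth [0.586 0.327 0.215] z64 [0.622 0.362 0.064]
top red1 [229.2 291.6] 167 depth [0.252 0.287 0.022] z64 [0.251 0.279 0.064]
top yel [178.5 106.4] 41 depth [0.896 0.447 0.133] z64 [0.925 0.467 0.064]
top yel [221.5 200.5] 16 depth [0.556 0.296 0.129] z64 [0.57  0.309 0.064]
top yel [166.6 243.9] 282 depth [0.426 0.51  0.023] z64 [0.421 0.497 0.064]
top yel [472.4 244. ] 101 depth [ 0.393 -0.569  0.038] z64 [ 0.39  -0.561  0.064]
top blue [258.9 194.8] [226, 157, 65, 73, 3144] [0.571 0.168 0.136]
((0.5809823870658875, 0.1696406751871109), (0.21641822159290314, 0.2518421709537506), 88.47856903076172) [[0.4519999921321869, 0.06499999761581421], [0.7039999961853
[... 4348 characters left out ...]
  0.064]
scene red1 [426.3 221.8] 123 depth [0.258 0.291 0.02 ] z64 [0.286 0.3   0.064]
scene red1 [290.7 218.6] 42 depth [ 0.624 -0.078  0.061] z64 [ 0.625 -0.076  0.064]
scene red1 [385.2 262.4] 44 depth [0.59  0.324 0.213] z64 [0.521 0.293 0.064]
scene yel [250.5 125.1] 35 depth [ 0.399 -0.569  0.039] z64 [ 0.412 -0.548  0.064]
scene yel [449.4 290.5] 264 depth [0.432 0.513 0.023] z64 [0.453 0.515 0.064]
scene yel [347.7 374.1] 61 depth [0.901 0.449 0.134] z64 [0.888 0.443 0.064]
scene blue [568.2   6.9] [530, 0, 65, 22, 725] [-0.831  0.163  0.357]
scene blue [264.5 161.2] [226, 128, 76, 69, 2873] [ 0.487 -0.38   0.026]
scene blue [348.6 246. ] [300, 203, 97, 88, 3039] [0.591 0.179 0.138]
```

View pics/crops.png

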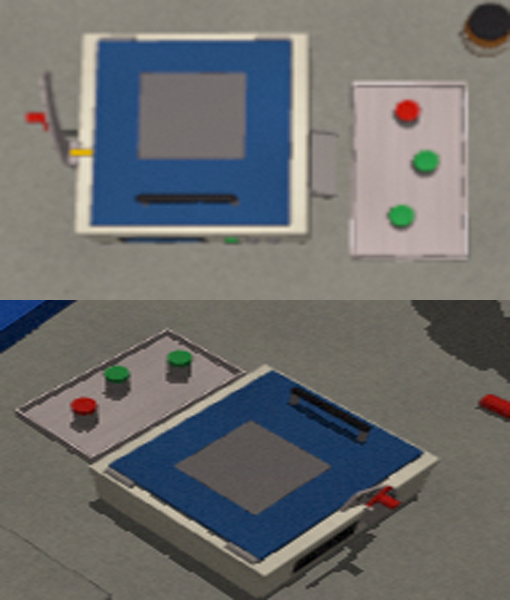

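>>> drive_tool(
  moves=[-1.3,-1.0,-0.4,1,50,-2.6,-2.1,-0.75,2,50,-3.9,-3.1,-0.75,3,50,-5.1,-4.1,-0.75,4,50,-6.3,-5.1,-0.75,5,50],
)

```text
time_s: 0.72
tool_pos: [0.3358, 0.3895, 0.2523]
tool_rot: [180.0, -0.0, 117.0]
force: [1.0, 1.1, 0.5]
grip_width: 0.0516
grasp_force: 0.0
```

```bash
cat >> h.py <<'E'
def plan(t,yaw=None):
    o=env.get_obs(); p=np.array(o['tool_pos']); r=R.from_euler('xyz',o['tool_rot'],degrees=True)
    print('t',round(o['time_s'],2),'p',p.round(4),'rot',np.round(o['tool_rot'],2),'F',np.round(o['force'],1),'w',round(float(o['grip_width']),4),'g',np.round(o['grasp_force'],1))
    dy=0 if yaw is None else -((yaw-o['tool_rot'][2]+180)%360-180)/10
    print('units',(r.inv().apply(np.array(t)-p)/.04).round(3),'turn',round(dy,3))
E
python3 -c "
from h import *
plan((.47,-.065,.20),88)"
```

```text
t 0.72 p [0.3358 0.3895 0.2523] rot [180.    -0.   116.97] F [1.  1.1 0.5] w 0.0516 g 0.0
units [-11.649  -2.164   1.308] turn 2.897
```

>>> drive_tool(
  moves=[-1.45,-0.3,0,0.8,50,-2.9,-0.6,0,1.6,50,-4.4,-0.9,0,2.4,50,-5.8,-1.1,0,2.9,50,-7.3,-1.4,0,2.9,50],
)

```text
time_s: 1.35
tool_pos: [0.4192, 0.1045, 0.2524]
tool_rot: [180.0, -0.0, 88.3]
force: [0.4, 0.2, 0.2]
grip_width: 0.05
grasp_force: 0.0
```

```bash
python3 -c "
from h import *
plan((.47,-.065,.20),88)"
```

```text
t 1.35 p [0.4192 0.1045 0.2524] rot [ 1.7999e+02 -2.0000e-02  8.8280e+01] F [0.4 0.2 0.2] w 0.05 g 0.0
units [-4.199  1.397  1.308] turn 0.028
```

>>> drive_tool(
  moves=[-1.4,0.5,0.2,0,50,-2.8,1.0,0.6,0,50,-4.2,1.4,1.3,0,50,-4.2,1.4,1.3,0,50],
)

```text
time_s: 1.85
tool_pos: [0.4685, -0.0682, 0.1988]
tool_rot: [-179.8, 0.1, 87.8]
force: [-0.1, 0.8, -0.3]
grip_width: 0.0497
grasp_force: 0.0
```

Run:
```python
from h import *
plan((.47,-.065,.023),88)
c=cam('wrist'); p,d=env.read_camera('wrist'); cv2.imwrite('pics/w1.png',p[:,:,::-1])
for nm,lo,hi in (('green',(45,100,40),(85,255,255)),('red',(0,150,60),(6,255,255))):
    for b in blobs(mask(p,lo,hi),100):
        print(nm,b[0],b[1],onz('wrist',[b[0]],.064,c)[0].round(4))
        cnt=max(cv2.findContours(b[2].astype(np.uint8),0,2)[0],key=len); print(cv2.minEnclosingCircle(onz('wrist',cnt[:,0],.064,c)[:,:2].astype(np.float32)))
```

```text
t 1.85 p [ 0.4685 -0.0682  0.1988] rot [-1.7981e+02  1.1000e-01  8.7800e+01] F [-0.1  0.8 -0.3] w 0.0497 g 0.0
units [0.089 0.048 4.395] turn -0.02
green [322.5 183.2] [306, 166, 34, 35, 958] [ 0.4708 -0.0629  0.064 ]
((0.4706253707408905, -0.0632367730140686), 0.0155027499422431)
green [409.6 214.3] [393, 197, 35, 35, 921] [ 0.5463 -0.0938  0.064 ]
((0.5463827252388, -0.0937945768237114), 0.01660194620490074)
red [493.3 190.6] [474, 174, 39, 34, 988] [ 0.6192 -0.0748  0.064 ]
((0.6191520690917969, -0.07475642114877701), 0.017666378989815712)
```

View pics/w1.png

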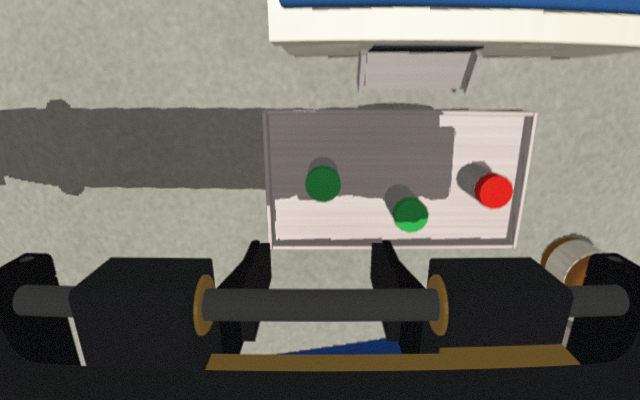

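The wrist view shows green caps at (322,183) and (410,214) and the red one at (493,191). The fingers straddle x, and the nearer green cell is just ahead of the tool.

>>> drive_tool(
  moves=[0.12,0.05,1.4,0,50,0.12,0.05,2.8,0,50,0.12,0.05,3.8,0,50,0.12,0.05,4.4,0,50,0.12,0.05,4.4,0,50],
  squeeze=15,
)

```text
time_s: 2.52
tool_pos: [0.4706, -0.0569, 0.0232]
tool_rot: [-179.8, 0.0, 88.4]
force: [-0.5, 0.1, 0.7]
grip_width: 0.0501
grasp_force: 0.0
```

>>> drive_tool(
  moves=[0,0,0,0,20,0,0,0,0,20,0,0,0,0,20,0,0,0,0,20,0,0,0,0,20],
)

```text
time_s: 3.15
tool_pos: [0.4727, -0.0582, 0.0254]
tool_rot: [180.0, -0.1, 88.3]
force: [-2.3, 0.8, 7.1]
grip_width: 0.0298
grasp_force: 14.9
```

```bash
python3 -c "
from h import *
plan((.44,-.37,.15),88)"
```

```text
t 3.15 p [ 0.4727 -0.0582  0.0254] rot [ 1.7995e+02 -6.0000e-02  8.8290e+01] F [-2.3  0.8  7.1] w 0.0298 g 14.9
units [-7.812 -0.582 -3.124] turn 0.029
```

>>> drive_tool(
  moves=[0,0,-0.6,0,20,0,0,-1.8,0,20,-1.1,-0.1,-2.8,0,20,-2.5,-0.2,-3.1,0,20,-4.0,-0.3,-3.1,0,20],
)

```text
time_s: 3.78
tool_pos: [0.4564, -0.2193, 0.1501]
tool_rot: [179.7, -0.1, 88.4]
force: [0.8, 0.1, -1.1]
grip_width: 0.03
grasp_force: 15.0
```

>>> drive_tool(
  moves=[-1.4,-0.1,0,0,20,-2.8,-0.2,0,0,20,-3.8,-0.3,0,0,20,-3.8,-0.3,0,0,20],
)

```text
time_s: 4.28
tool_pos: [0.4364, -0.3739, 0.1485]
tool_rot: [-179.9, 0.2, 87.9]
force: [-0.4, 0.9, -1.5]
grip_width: 0.0297
grasp_force: 15.0
```

Run:
```python
from h import *
plan((.44,-.37,.027),88)
for n in ('top','wrist'):
    c=cam(n); p,d=env.read_camera(n); print(n)
    if n=='wrist': cv2.imwrite('pics/w2.png',p[:,:,::-1])
    for b in blobs(mask(p,(45,100,40),(85,255,255)),20):
        if b[1][4]<3000: print(b[0],b[1],onz(n,[b[0]],.185,c)[0].round(4))
```

```text
t 4.28 p [ 0.4364 -0.3739  0.1485] rot [-179.91    0.18   87.9 ] F [-0.4  0.9 -1.5] w 0.0297 g 15.0
units [0.111 0.092 3.036] turn -0.01
top
[197.8 113.5] [170, 100, 54, 27, 1276] [0.8476 0.3662 0.185 ]
[513.1 152.6] [490, 129, 48, 48, 2033] [ 0.6772 -0.6819  0.185 ]
[336.6 204.2] [333, 200, 8, 9, 53] [ 0.5208 -0.0931  0.185 ]
wrist
[320.6 281.3] [290, 271, 61, 18, 772] [ 0.4387 -0.3624  0.185 ]
[320.2 332.3] [284, 321, 74, 27, 1396] [ 0.4377 -0.3864  0.185 ]
```

View pics/w2.png

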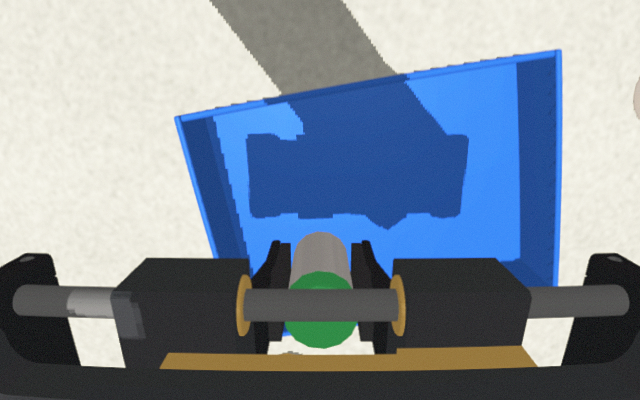

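Cell is held upright with its green cap at (320,310), and the tote floor is below it.

>>> drive_tool(
  moves=[0.1,0.1,1.0,0,20,0.1,0.1,2.0,0,20,0.1,0.1,2.7,0,20,0.1,0.1,3.0,0,20,0.1,0.1,3.0,0,20],
)

```text
time_s: 5.0
tool_pos: [0.4435, -0.3648, 0.0285]
tool_rot: [-180.0, -0.0, 88.4]
force: [0.3, -0.2, -0.6]
grip_width: 0.0299
grasp_force: 15.0
```

>>> drive_tool(
  moves=[0,0,0.03,0,20,0,0,0.03,0,20],
)

```text
time_s: 5.25
tool_pos: [0.4437, -0.3661, 0.0283]
tool_rot: [179.9, 0.0, 88.3]
force: [-0.0, -0.0, -1.3]
grip_width: 0.0302
grasp_force: 15.0
```

>>> drive_tool(
  moves=[0,0,0.03,0,20,0,0,0.06,0,20,0,0,0.06,0,20],
)

```text
time_s: 5.62
tool_pos: [0.4434, -0.3661, 0.0261]
tool_rot: [179.9, -0.0, 88.3]
force: [-2.0, 2.3, 7.5]
grip_width: 0.0295
grasp_force: 15.0
```

Contact. Release, wait, then rise straight.

>>> drive_tool(
  moves=[0,0,0,0,50,0,0,0,0,50,0,0,0,0,50,0,0,-0.7,0,50,0,0,-2.0,0,50],
)

```text
time_s: 6.25
tool_pos: [0.4417, -0.3646, 0.104]
tool_rot: [-179.8, -0.1, 88.3]
force: [0.7, -0.2, 0.1]
grip_width: 0.0498
grasp_force: 0.0
```

>>> drive_tool(
  moves=[0,0,-1.3,0,50,0.9,0,-2.2,0,50,2.3,0.2,-2.4,0,50,3.7,0.7,-2.4,0,50,5.1,1.3,-2.4,0,50],
)

```text
time_s: 6.88
tool_pos: [0.5014, -0.1617, 0.2014]
tool_rot: [179.9, -0.1, 88.3]
force: [0.4, -0.6, 0.7]
grip_width: 0.0498
grasp_force: 0.0
```

```bash
python3 -c "
from h import *
plan((.5463,-.0945,.15),88)"
```

```text
t 6.88 p [ 0.5014 -0.1617  0.2014] rot [ 1.7989e+02 -1.0000e-01  8.8270e+01] F [ 0.4 -0.6  0.7] w 0.0498 g 0.0
units [1.711 1.068 1.291] turn 0.027
```

>>> drive_tool(
  moves=[0.9,0.5,0.3,0,50,1.6,1.0,0.8,0,50,1.6,1.0,1.2,0,50,1.6,1.0,1.2,0,50],
)

```text
time_s: 7.38
tool_pos: [0.5414, -0.1016, 0.1516]
tool_rot: [-179.8, 0.1, 88.2]
force: [0.1, 0.3, 0.1]
grip_width: 0.0499
grasp_force: 0.0
```

Run:
```python
from h import *
plan((.5463,-.0942,.0235),88)
c=cam('wrist'); p,d=env.read_camera('wrist')
for nm,lo,hi in (('green',(45,100,40),(85,255,255)),('red',(0,150,60),(6,255,255))):
    for b in blobs(mask(p,lo,hi),100):
        cnt=max(cv2.findContours(b[2].astype(np.uint8),0,2)[0],key=len); print(nm,b[0],b[1][4],cv2.minEnclosingCircle(onz('wrist',cnt[:,0],.064,c)[:,:2].astype(np.float32)))
```

```text
t 7.38 p [ 0.5414 -0.1016  0.1516] rot [-1.7982e+02  7.0000e-02  8.8230e+01] F [0.1 0.3 0.1] w 0.0499 g 0.0
units [0.193 0.127 3.203] turn 0.023
green [328.7 197.6] 1349 ((0.547687292098999, -0.09549080580472946), 0.015866419300436974)
red [429.5 169.4] 1416 ((0.6205100417137146, -0.07641742378473282), 0.01644069515168667)
```

>>> drive_tool(
  moves=[0.05,0.1,1.0,0,50,0.05,0.1,1.8,0,50,0.05,0.1,1.8,0,50],
)

```text
time_s: 7.8
tool_pos: [0.5451, -0.1, 0.08]
tool_rot: [-179.8, 0.0, 88.2]
force: [-1.3, -0.3, 0.1]
grip_width: 0.0503
grasp_force: 0.0
```

```bash
python3 -c "
from h import *
plan((.5468,-.0945,.0235),88)"
```

```text
t 7.8 p [ 0.5451 -0.1     0.08  ] rot [-1.7981e+02  2.0000e-02  8.8150e+01] F [-1.3 -0.3  0.1] w 0.0503 g 0.0
units [0.139 0.042 1.412] turn 0.015
```

>>> drive_tool(
  moves=[0.14,0.04,0.7,0,50,0.14,0.04,1.4,0,50,0.14,0.04,1.4,0,20,0.14,0.04,1.4,0,20,0.14,0.04,1.4,0,20],
)

```text
time_s: 8.43
tool_pos: [0.5499, -0.0937, 0.0268]
tool_rot: [179.8, -0.0, 88.3]
force: [-0.6, -0.9, 5.1]
grip_width: 0.0298
grasp_force: 15.0
```

>>> drive_tool(
  moves=[0,0,0,0,20,0,0,0,0,20],
)

```text
time_s: 8.68
tool_pos: [0.5499, -0.0937, 0.0268]
tool_rot: [179.9, -0.0, 88.3]
force: [-1.8, -0.2, 7.9]
grip_width: 0.0297
grasp_force: 15.0
```

>>> drive_tool(
  moves=[0,0,-0.6,0,20,0,0,-1.8,0,20,-1.1,0,-2.8,0,20,-2.5,0,-3.1,0,20,-4.0,0.1,-3.1,0,20],
)

```text
time_s: 9.3
tool_pos: [0.5494, -0.2543, 0.1513]
tool_rot: [179.7, -0.0, 88.4]
force: [0.4, 1.1, -0.6]
grip_width: 0.0297
grasp_force: 14.9
```

>>> drive_tool(
  moves=[-1.4,0,0,0,20,-2.6,0,0,0,20,-3.2,0,0,0,20,-3.2,0,0,0,20],
)

```text
time_s: 9.8
tool_pos: [0.5427, -0.384, 0.1493]
tool_rot: [-180.0, 0.1, 88.0]
force: [0.1, -1.0, -1.4]
grip_width: 0.0297
grasp_force: 14.9
```

Run:
```python
from h import *
plan((.545,-.384,.0275),88)
c=cam('wrist'); p,d=env.read_camera('wrist')
cv2.imwrite('pics/w3.png',p[:,:,::-1])
```

```text
t 9.8 p [ 0.5427 -0.384   0.1493] rot [-1.7998e+02  1.0000e-01  8.8050e+01] F [ 0.1 -1.  -1.4] w 0.0297 g 14.9
units [0.007 0.058 3.045] turn 0.005
```

View pics/w3.png

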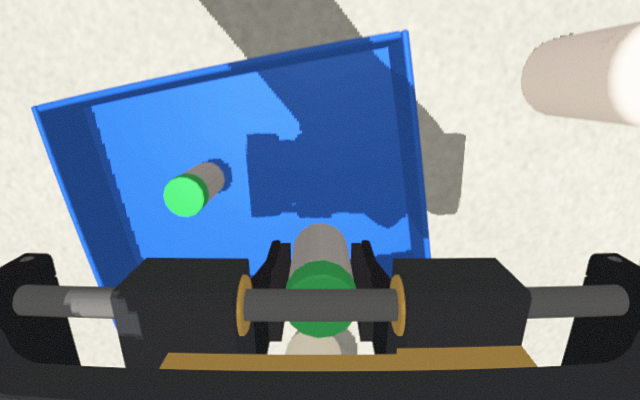

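The standing first cell is at (185,195) in the tote. The second is held upright at (320,300), well apart from it.

>>> drive_tool(
  moves=[0,0.05,1.0,0,20,0,0.05,2.0,0,20,0,0.05,2.7,0,20,0,0.05,2.95,0,20,0,0.05,2.95,0,20],
)

```text
time_s: 10.48
tool_pos: [0.5468, -0.38, 0.031]
tool_rot: [-180.0, -0.0, 88.4]
force: [-0.2, -0.5, -1.1]
grip_width: 0.0301
grasp_force: 14.9
```

>>> drive_tool(
  moves=[0,0,0.03,0,20,0,0,0.05,0,20,0,0,0.05,0,20],
)

```text
time_s: 10.85
tool_pos: [0.5465, -0.3815, 0.0296]
tool_rot: [179.9, 0.0, 88.3]
force: [-0.7, -0.6, -0.5]
grip_width: 0.03
grasp_force: 14.9
```

>>> drive_tool(
  moves=[0,0,0.03,0,20,0,0,0.05,0,20,0,0,0.05,0,20],
)

```text
time_s: 11.22
tool_pos: [0.5463, -0.3816, 0.0279]
tool_rot: [180.0, -0.0, 88.3]
force: [-1.4, 1.4, 4.9]
grip_width: 0.0301
grasp_force: 15.0
```

>>> drive_tool(
  moves=[0,0,0,0,50,0,0,0,0,50,0,0,0,0,50,0,0,-0.7,0,50,0,0,-2.0,0,50],
)

```text
time_s: 11.85
tool_pos: [0.5449, -0.38, 0.1054]
tool_rot: [-179.7, -0.1, 88.3]
force: [0.4, -0.1, 1.1]
grip_width: 0.0493
grasp_force: 0.0
```

>>> drive_tool(
  moves=[0,0,-1.5,0,50,0.5,0,-2.9,0,50,1.7,-0.2,-3.6,0,50,3.2,-0.5,-3.6,0,40,4.7,-0.7,-3.6,0,40],
)

```text
time_s: 12.48
tool_pos: [0.5234, -0.1913, 0.251]
tool_rot: [180.0, -0.0, 88.2]
force: [0.7, 1.1, 0.2]
grip_width: 0.0414
grasp_force: 0.0
```

```bash
python3 -c "
from h import *
plan((.47,.14,.25),88.3)"
```

```text
t 12.47 p [ 0.5234 -0.1913  0.251 ] rot [ 1.7996e+02 -2.0000e-02  8.8230e+01] F [0.7 1.1 0.2] w 0.0414 g 0.0
units [ 8.237 -1.589  0.027] turn -0.007
```

>>> drive_tool(
  moves=[1.5,-0.3,0,0,40,3.0,-0.6,0,0,40,4.5,-0.9,0,0,40,5.9,-1.3,0,0,40,6.5,-1.6,0,0,40],
)

```text
time_s: 13.1
tool_pos: [0.4663, 0.073, 0.2508]
tool_rot: [-180.0, -0.1, 88.6]
force: [-0.7, -1.0, -0.4]
grip_width: 0.0401
grasp_force: 0.0
```

>>> drive_tool(
  moves=[0,0,0,0,40,0,0,0,0,40],
)

```text
time_s: 13.35
tool_pos: [0.4679, 0.0678, 0.251]
tool_rot: [180.0, 0.0, 88.2]
force: [0.2, -0.2, 0.5]
grip_width: 0.0399
grasp_force: 0.0
```

Run:
```python
from h import *
plan((.481,.172,.2),88.3)
c=cam('wrist'); p,d=env.read_camera('wrist'); np.savez('w4.npz',p=p,d=d,R=c[1],C=c[2])
cv2.imwrite('pics/w4.png',p[:,:,::-1])
for n in ('top','scene'):
    q,e=env.read_camera(n); np.savez(n+'1.npz',p=q,d=e)
```

```text
t 13.35 p [0.4679 0.0678 0.251 ] rot [1.7998e+02 1.0000e-02 8.8190e+01] F [ 0.2 -0.2  0.5] w 0.0399 g 0.0
units [2.613 0.243 1.274] turn -0.011
```

View pics/w4.png

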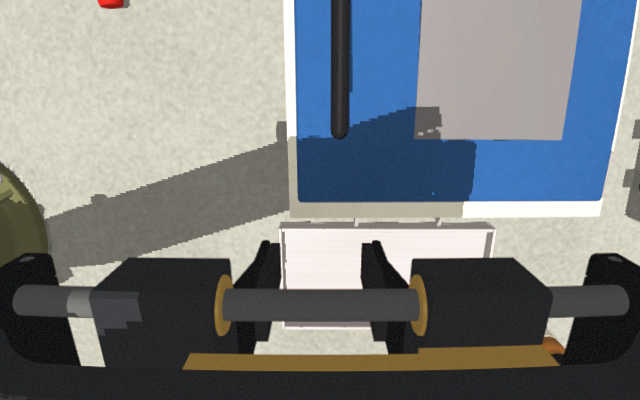

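The wrist view shows the handle bar as a dark strip at column 340, rows 0–137, right of the tool's centre line, over the blue lid.

Run:
```python
from h import *
z=np.load('w4.npz'); c=(env.camera_model('wrist'),z['R'],z['C'])
g=cv2.cvtColor(z['p'],cv2.COLOR_RGB2GRAY); pts=[]
for r in range(5,120,10):
    xs=[x for x in range(325,358) if g[r,x]<62 and z['d'][r,x]<np.median(z['d'][r,375:410])-.02]
    if xs: pts.append(((min(xs)+max(xs))/2,r,len(xs)))
pts=np.array(pts); print(pts[::4])
P=onz('wrist',pts[:,:2],.168,c); print(P[::4].round(4)); print('yaw of bar',np.polyfit(P[:,1],P[:,0],1))
print('end',onz('wrist',[(340,137)],.168,c))
# triangulate index and pointer
def tri(a,b):
    C1,d1=rays('top',[a]);C2,d2=rays('scene',[b]);d1=d1[0];d2=d2[0]
    s=np.linalg.lstsq(np.c_[d1,-d2],C2-C1,rcond=None)[0]; A=C1+s[0]*d1;B=C2+s[1]*d2
    return ((A+B)/2).round(4),np.linalg.norm(A-B).round(4)
for s in ('','1'):
    D={}
    for n in ('top','scene'):
        q=np.load(n+s+'.npz'); p=q['p']
        for nm,lo,hi in (('red',(0,120,60),(8,255,255)),('yel',(18,110,80),(34,255,255))):
            for b in blobs(mask(p,lo,hi),4):
                x,y=b[0]
                if (n=='top' and 200<x<235 and 175<y<215) or (n=='scene' and 370<x<400 and 245<y<285):
                    print(n+s,nm,b[0],b[1],ondepth(n,[b[0]],[np.median(q['d'][b[2]])])[0].round(4)); D[n,nm]=b[0]
    if ('scene','red') in D and ('top','red') in D: print('tri red',tri(D['top','red'],D['scene','red']))
```

```text
[[340.    5.   17. ]
 [340.   45.   16. ]
 [339.5  85.   17. ]]
[[0.4851 0.2007 0.168 ]
 [0.4846 0.177  0.168 ]
 [0.4838 0.1523 0.168 ]]
yaw of bar [0.02193744 0.48057459]
end [[0.48357978 0.11831199 0.168     ]]
top red [207. 187.] [204, 185, 7, 7, 28] [0.5839 0.3255 0.2159]
top yel [221.5 200.5] [218, 200, 8, 2, 16] [0.556  0.2956 0.1293]
scene red [385.2 262.6] [380, 257, 11, 11, 56] [0.5897 0.3241 0.212 ]
tri red (array([0.5868, 0.3252, 0.2085]), np.float64(0.0045))
top1 red [207. 187.] [204, 185, 7, 7, 28] [0.5842 0.3257 0.2148]
top1 yel [221.5 200.5] [218, 200, 8, 2, 16] [0.5565 0.2961 0.1268]
scene1 red [385.3 262.7] [380, 257, 11, 11, 55] [0.5901 0.3246 0.2127]
tri red (array([0.5868, 0.3255, 0.2082]), np.float64(0.0042))
```

>>> drive_tool(
  moves=[0.4,1.0,-1.0,0,40,1.6,1.8,-1.5,0,40,2.8,2.6,-1.5,0,40,3.6,3.0,-1.5,0,40,3.6,3.0,-1.5,0,40],
)

```text
time_s: 14.12
tool_pos: [0.5924, 0.2123, 0.3092]
tool_rot: [-179.9, 0.1, 88.5]
force: [0.4, -0.1, -0.2]
grip_width: 0.04
grasp_force: 0.0
```

>>> drive_tool(
  moves=[0,0,0,0,40,0,0,0,0,40],
)

```text
time_s: 14.38
tool_pos: [0.5919, 0.2075, 0.3115]
tool_rot: [180.0, -0.0, 88.1]
force: [-0.1, -0.2, -0.3]
grip_width: 0.04
grasp_force: 0.0
```

Run:
```python
from h import *
plan((.484,.180,.25),88.5)
c=cam('wrist'); p,d=env.read_camera('wrist'); np.savez('w5.npz',p=p,d=d,R=c[1],C=c[2])
cv2.imwrite('pics/w5.png',p[:,:,::-1]); print(c[2])
for nm,lo,hi in (('red',(0,120,60),(8,255,255)),('yel',(18,110,80),(34,255,255))):
    for b in blobs(mask(p,lo,hi),50):
        P=ondepth('wrist',np.argwhere(b[2])[:,::-1],d[b[2]],c); print(nm,b[0],b[1],P.mean(0).round(4),np.percentile(P,[2,50,98],axis=0).round(4).tolist())
```

```text
t 14.38 p [0.5919 0.2075 0.3115] rot [ 1.7997e+02 -3.0000e-02  8.8130e+01] F [-0.1 -0.2 -0.3] w 0.04 g 0.0
units [-0.775 -2.674  1.537] turn -0.037
[0.59507673 0.28732579 0.47364717]
red [305.4  33.5] [281, 14, 38, 38, 824] [0.5865 0.3259 0.2173] [[0.5712, 0.3152, 0.2112], [0.5872, 0.3258, 0.2159], [0.5948, 0.3381, 0.2247]]
red [ 56.7 103.4] [39, 68, 36, 72, 1547] [0.2606 0.2901 0.0219] [[0.2468, 0.2478, 0.0078], [0.2611, 0.2902, 0.0225], [0.2682, 0.3325, 0.0266]]
red [347.  351.9] [339, 349, 17, 6, 70] [ 0.6216 -0.064   0.0559] [[0.6109, -0.0677, 0.0514], [0.6216, -0.0636, 0.056], [0.6325, -0.0619, 0.0612]]
yel [279.9  85.4] [275, 72, 11, 28, 278] [0.5583 0.2952 0.1306] [[0.5538, 0.2833, 0.1266], [0.5584, 0.2952, 0.1309], [0.5624, 0.307, 0.1328]]
yel [221.2 305.4] [214, 275, 19, 61, 617] [0.5695 0.239  0.3988] [[0.5685, 0.2304, 0.3905], [0.5695, 0.2399, 0.3996], [0.5701, 0.2444, 0.403]]
yel [419.8 305.5] [409, 275, 19, 61, 622] [0.6176 0.2375 0.3989] [[0.617, 0.2288, 0.3903], [0.6176, 0.2383, 0.3996], [0.6185, 0.243, 0.4032]]
yel [380.8 360.1] [182, 345, 377, 26, 6712] [0.6069 0.2307 0.4097] [[0.5651, 0.2288, 0.4054], [0.6089, 0.2305, 0.4096], [0.6441, 0.2323, 0.4127]]
```

View pics/w5.png

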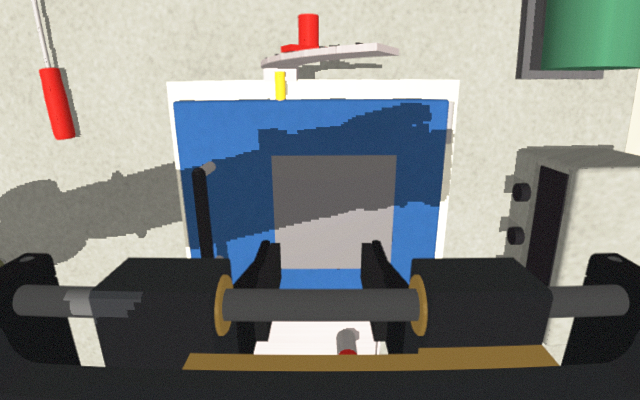

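The wrist view shows the red index pin at cols 298–319, rows 14–48, with its cross plate on the left. The yellow pointer is at (280,85), and the quadrant plate lies between them at row 50.

Run:
```python
from h import *
z=np.load('w5.npz'); c=(env.camera_model('wrist'),z['R'],z['C']); p,d=z['p'],z['d']
m=mask(p,(0,120,60),(8,255,255))>0
for r in range(16,48,6):
    xs=np.nonzero(m[r,250:350])[0]+250; cc=(xs.min()+xs.max())/2; dd=d[r,xs]
    P=ondepth('wrist',np.c_[xs,np.full(len(xs),r)],dd,c); print(r,xs.min(),xs.max(),P[:,2].max().round(4),P[[0,-1],0].round(4),P[:,1].mean().round(3))
psi=-1.4*np.pi/180; Ex=np.array([np.cos(psi),np.sin(psi)]); Ey=np.array([-Ex[1],Ex[0]])
H=np.array([.5584,.2952])-(-.150*Ex+.137*Ey)  # hinge mid (y only approx)
print(H)
for x in (.584,.586,.588):
  a=(np.array([x,.3259])-H)@Ex; print(x,a,'theta',np.arccos(-a/np.hypot(.15,.007))-np.arctan2(7,150))
for zz in (.208,.21,.212,.214,.216): print(zz,np.arcsin((zz-.12)/.15016)-np.arctan2(7,150))
```

```text
16 298 317 0.2172 [0.5818 0.5945] 0.337
22 298 318 0.2175 [0.5816 0.5951] 0.333
28 299 318 0.2168 [0.5822 0.5949] 0.33
34 299 318 0.2169 [0.5819 0.5948] 0.326
40 299 318 0.2172 [0.5819 0.5947] 0.322
46 281 318 0.225 [0.5694 0.5946] 0.318
[0.70500802 0.15457607]
0.584 -0.12515770973088822 theta 0.5387915599561833
0.586 -0.12315830675132584 theta 0.5624679848154044
0.588 -0.12115890377176347 theta 0.5853666042376741
0.208 0.5795320520986551
0.21 0.5960693661577386
0.212 0.6128140589667268
0.214 0.629779015435799
0.216 0.6469782504811531
```

```bash
python3 -c "
from h import *
plan((.485,.193,.210),88.6)"
```

```text
t 14.43 p [0.5918 0.2079 0.3116] rot [ 1.7997e+02 -5.0000e-02  8.8160e+01] F [-1.  -0.3  0.3] w 0.0403 g 0.0
units [-0.459 -2.658  2.539] turn -0.044
```

>>> drive_tool(
  moves=[-0.2,-1.3,0.4,-0.04,40,-0.46,-2.4,1.0,-0.04,40,-0.46,-2.66,1.8,-0.04,40,-0.46,-2.66,2.5,-0.04,40,-0.46,-2.66,2.5,-0.04,40],
)

```text
time_s: 15.05
tool_pos: [0.4833, 0.1932, 0.2097]
tool_rot: [-179.8, 0.0, 88.7]
force: [0.1, 0.7, -0.6]
grip_width: 0.0403
grasp_force: 0.0
```

>>> drive_tool(
  moves=[0,0,0,0,40],
)

```text
time_s: 15.18
tool_pos: [0.4856, 0.1941, 0.2123]
tool_rot: [179.9, -0.1, 88.6]
force: [0.2, -0.2, 0.3]
grip_width: 0.04
grasp_force: 0.0
```

Run:
```python
from h import *
plan((.485,.193,.153),88.6)
c=cam('wrist'); p,d=env.read_camera('wrist'); g=cv2.cvtColor(p,cv2.COLOR_RGB2GRAY)
# bar: nearer than the lid, column range near centre
m=((d>c[2][2]-.18)&(d<c[2][2]-.155)&(d>0)).astype(np.uint8)
for b in blobs(m,200):
    P=ondepth('wrist',np.argwhere(b[2])[:,::-1],d[b[2]],c); print(b[0],b[1],P.mean(0).round(4),np.percentile(P,[2,98],axis=0).round(4).tolist())
```

```text
t 15.18 p [0.4856 0.1941 0.2123] rot [ 1.7991e+02 -7.0000e-02  8.8640e+01] F [ 0.2 -0.2  0.3] w 0.04 g 0.0
units [-0.031 -0.017  1.482] turn 0.004
[435.3  25.4] [405, 15, 75, 16, 560] [0.5567 0.3116 0.1475] [[0.5425, 0.3104, 0.1348], [0.5765, 0.3152, 0.159]]
[318.  209.6] [308, 172, 21, 84, 1380] [0.4853 0.2072 0.1723] [[0.4797, 0.1831, 0.1679], [0.4908, 0.2279, 0.1744]]
```

>>> drive_tool(
  moves=[-0.03,0,0.7,0,40,-0.03,0,1.3,0,40,-0.03,0,1.5,0,40,-0.03,0,1.5,0,0,-0.03,0,1.5,0,0],
  squeeze=30,
)

```text
time_s: 15.85
tool_pos: [0.4858, 0.1935, 0.1522]
tool_rot: [179.9, -0.1, 88.7]
force: [-0.4, -0.4, 0.3]
grip_width: 0.0272
grasp_force: 0.0
```

>>> drive_tool(
  moves=[0,0,0,0,0,0,0,0,0,0,0,0,0,0,0,0,0,0,0,0],
)

```text
time_s: 16.35
tool_pos: [0.4841, 0.1934, 0.1513]
tool_rot: [-179.9, -0.0, 88.7]
force: [-5.9, -0.2, 5.4]
grip_width: 0.0111
grasp_force: 30.0
```

Run:
```python
from h import *
plan((.485,.193,.153),88.6)
r=np.hypot(.22,.048); a0=np.arctan2(.048,.22)
for th in np.arange(.06,.66,.06).tolist()+[.59]:
    print(round(th,2),'tool y',round((.22-r*np.cos(a0+th))/.04,2),'tool z',round(-(r*np.sin(a0+th)-.048)/.04,2))
```

```text
t 16.35 p [0.4841 0.1934 0.1513] rot [-1.7991e+02 -2.0000e-02  8.8710e+01] F [-5.9 -0.2  5.4] w 0.0111 g 30.0
units [-0.01   0.022 -0.044] turn 0.011
0.06 tool y 0.08 tool z -0.33
0.12 tool y 0.18 tool z -0.65
0.18 tool y 0.3 tool z -0.97
0.24 tool y 0.44 tool z -1.27
0.3 tool y 0.6 tool z -1.57
0.36 tool y 0.78 tool z -1.86
0.42 tool y 0.97 tool z -2.14
0.48 tool y 1.18 tool z -2.4
0.54 tool y 1.4 tool z -2.66
0.6 tool y 1.64 tool z -2.9
0.66 tool y 1.89 tool z -3.12
0.59 tool y 1.6 tool z -2.86
```

Gripped. Lift gently along the arc.

>>> drive_tool(
  moves=[0,0.08,-0.33,0,0,0,0.18,-0.65,0,0,0,0.3,-0.97,0,0,0,0.44,-1.27,0,0,0,0.44,-1.27,0,0],
)

```text
time_s: 16.98
tool_pos: [0.5013, 0.1929, 0.2027]
tool_rot: [-179.8, -0.0, 88.7]
force: [-8.5, 1.4, -3.1]
grip_width: 0.0108
grasp_force: 30.0
```

```bash
cat >> h.py <<'E'
def lid():
    o=env.get_obs(); c=cam('wrist'); p,d=env.read_camera('wrist')
    plan(o['tool_pos'])
    for nm,lo,hi in (('red',(0,120,60),(8,255,255)),('yel',(18,110,80),(34,255,255))):
        for b in blobs(mask(p,lo,hi),20):
            if b[0][1]>200: continue
            P=ondepth('wrist',np.argwhere(b[2])[:,::-1],d[b[2]],c); print(nm,b[0],b[1],np.percentile(P,[2,50,98],axis=0).round(4).tolist())
    return p,d
E
python3 -c "
from h import *
lid()"
```

```text
t 17.02 p [0.501  0.1929 0.2023] rot [-1.7978e+02  1.0000e-02  8.8710e+01] F [-7.1 -0.1 -2.9] w 0.0105 g 30.0
units [ 0.001  0.005 -0.011] turn 0
red [64.6 83.2] [42, 35, 47, 97, 2736] [[0.2465, 0.2479, 0.0082], [0.2609, 0.2907, 0.0227], [0.2682, 0.3325, 0.0264]]
yel [431.5  45.7] [421, 21, 22, 52, 961] [[0.5581, 0.2832, 0.1608], [0.562, 0.296, 0.1654], [0.5675, 0.3078, 0.1674]]
```

>>> drive_tool(
  moves=[0,0.16,-0.3,0,0,0,0.34,-0.59,0,0,0,0.53,-0.87,0,0,0,0.74,-1.13,0,0,0,0.96,-1.39,0,0],
)

```text
time_s: 17.65
tool_pos: [0.5374, 0.192, 0.2581]
tool_rot: [-179.5, 0.0, 88.8]
force: [-12.8, -0.1, 2.3]
grip_width: 0.011
grasp_force: 30.0
```

>>> drive_tool(
  moves=[0,0,0,0,0,0,0,0,0,0],
)

```text
time_s: 17.9
tool_pos: [0.5376, 0.1919, 0.2583]
tool_rot: [-179.5, 0.0, 88.7]
force: [-14.0, -0.6, 2.5]
grip_width: 0.0111
grasp_force: 30.0
```

```bash
python3 -c "
from h import *
p,d=lid()
cv2.imwrite('pics/w6.png',p[:,:,::-1])"
```

```text
t 17.95 p [0.5375 0.192  0.2582] rot [-1.7954e+02  2.0000e-02  8.8750e+01] F [-13.7   0.    3.3] w 0.0111 g 30.0
units [-0.001  0.002 -0.002] turn 0
red [388.3   2.3] [375, 0, 39, 8, 174] [[0.5693, 0.3148, 0.2135], [0.5742, 0.3161, 0.2202], [0.5862, 0.3183, 0.2256]]
red [69.3 84.8] [50, 43, 40, 84, 2010] [[0.2466, 0.2479, 0.0085], [0.2609, 0.29, 0.0227], [0.2682, 0.3324, 0.0265]]
yel [392.   48.4] [383, 25, 19, 49, 823] [[0.5762, 0.2831, 0.1881], [0.5805, 0.2956, 0.205], [0.5857, 0.3103, 0.207]]
```

View pics/w6.png

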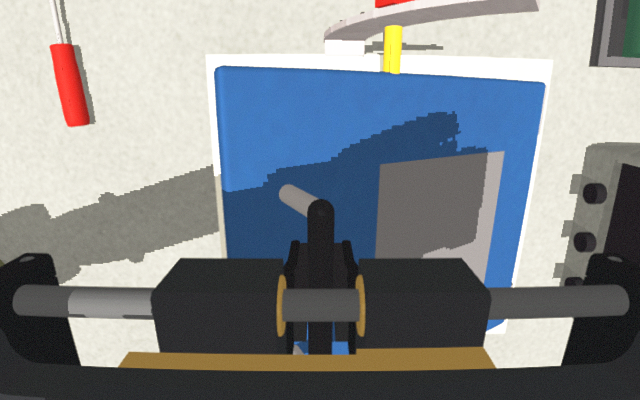

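The wrist view shows the yellow pointer at (392,48), close to the red index, which is partly visible at (388,2). The bar is held between the pads at (320,250).

>>> drive_tool(
  moves=[0,0.07,-0.1,0,0,0,0.14,-0.2,0,0,0,0.23,-0.3,0,0,0,0.23,-0.3,0,0,0,0.23,-0.3,0,0],
)

```text
time_s: 18.58
tool_pos: [0.5484, 0.1917, 0.2699]
tool_rot: [-179.8, 0.0, 88.7]
force: [-7.9, -0.1, -0.5]
grip_width: 0.0111
grasp_force: 30.0
```

Run:
```python
from h import *
p,d=lid()
A=[]
for n,(x0,x1,y0,y1) in (('top',(190,235,170,215)),('scene',(360,410,235,290))):
    q,e=env.read_camera(n)
    for nm,lo,hi in (('red',(0,120,60),(8,255,255)),('yel',(18,110,80),(34,255,255))):
        for b in blobs(mask(q,lo,hi),3):
            if x0<b[0][0]<x1 and y0<b[0][1]<y1: print(n,nm,b[0],b[1],ondepth(n,[b[0]],[np.median(e[b[2]])])[0].round(4))
    A.append(cv2.resize(q[y0-10:y1+10,x0-10:x1+10],(400,400),interpolation=2))
cv2.imwrite('pics/end.png',np.hstack(A)[:,:,::-1])
```

```text
t 18.62 p [0.5484 0.1916 0.2699] rot [-1.7976e+02  4.0000e-02  8.8720e+01] F [-8.2  0.4 -1. ] w 0.011 g 30.0
units [ 0.001  0.    -0.001] turn 0
red [371.2   4.3] [352, 0, 45, 12, 333] [[0.5695, 0.3149, 0.2135], [0.5779, 0.3175, 0.22], [0.5928, 0.3208, 0.2256]]
red [65.8 85.2] [47, 45, 39, 81, 1912] [[0.2469, 0.2479, 0.0081], [0.261, 0.2901, 0.0227], [0.2683, 0.3325, 0.0265]]
yel [382.3  48.7] [373, 26, 19, 48, 795] [[0.5821, 0.2826, 0.2096], [0.5864, 0.2957, 0.2136], [0.5917, 0.3072, 0.2156]]
top red [207.2 187. ] [204, 185, 7, 7, 30] [0.5836 0.3246 0.217 ]
scene red [385.3 262.6] [380, 257, 11, 11, 54] [0.5897 0.3244 0.2126]
scene yel [377.5 255.9] [375, 254, 6, 5, 18] [0.5884 0.292  0.2122]
```

View pics/end.png

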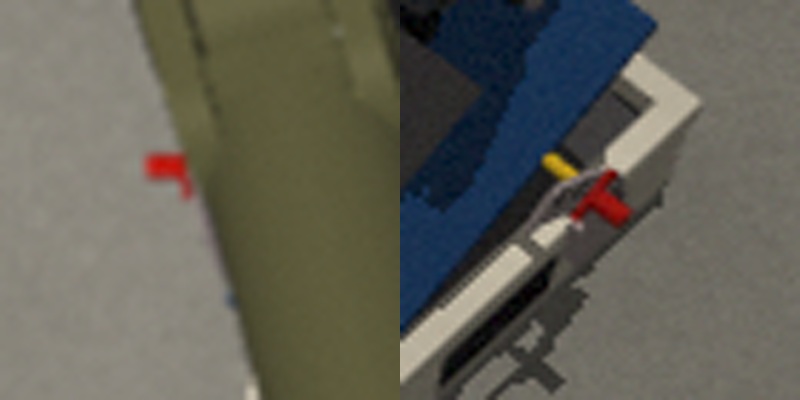

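The top view (left half) shows the arm hiding the pointer. The scene view (right half) shows the yellow pointer (560,165) in line with the red pin (610,200). About 0.006 rad is left, so I'll make a tiny trim and then verify the cells.

>>> drive_tool(
  moves=[0,0.02,-0.02,0,0,0,0.02,-0.02,0,0,0,0.02,-0.02,0,0,0,0.02,-0.02,0,0],
)

```text
time_s: 19.23
tool_pos: [0.5492, 0.1916, 0.2706]
tool_rot: [-179.8, 0.0, 88.7]
force: [-7.2, 0.3, -2.0]
grip_width: 0.0109
grasp_force: 30.0
```

Run:
```python
from h import *
lid()
for n in ('scene','top'):
    q,e=env.read_camera(n)
    for nm,lo,hi in (('green',(50,110,40),(85,255,255)),('red',(0,150,60),(6,255,255))):
        for b in blobs(mask(q,lo,hi),20):
            P=ondepth(n,[b[0]],[np.median(e[b[2]])])[0]
            if .35<P[0]<.66 and -.5<P[1]<0: print(n,nm,b[0],b[1],P.round(4))
```

```text
t 19.27 p [0.5492 0.1916 0.2706] rot [-1.7976e+02  3.0000e-02  8.8720e+01] F [-7.3  1.6 -2.1] w 0.0112 g 30.0
units [-0.  0. -0.] turn 0
red [370.1   4.4] [351, 0, 45, 12, 332] [[0.5694, 0.3148, 0.213], [0.5781, 0.3176, 0.2199], [0.5934, 0.3211, 0.2256]]
red [65.6 85.3] [47, 45, 39, 81, 1907] [[0.2468, 0.2478, 0.0082], [0.2611, 0.2901, 0.0227], [0.2683, 0.3325, 0.0266]]
yel [381.5  48.9] [373, 26, 19, 48, 793] [[0.5824, 0.283, 0.21], [0.5867, 0.2952, 0.2142], [0.5918, 0.3071, 0.2161]]
scene green [272.1 151.3] [269, 148, 7, 7, 39] [ 0.4478 -0.3708  0.062 ]
scene green [252.  163.8] [249, 161, 7, 7, 42] [ 0.5499 -0.3816  0.0614]
scene red [290.9 219.1] [287, 216, 8, 8, 49] [ 0.6247 -0.0754  0.0613]
top green [418.  201.7] [414, 198, 9, 9, 60] [ 0.5449 -0.3843  0.0628]
top green [416.8 230.7] [413, 227, 9, 9, 61] [ 0.442  -0.3732  0.0638]
top red [330.3 183.8] [327, 180, 8, 8, 51] [ 0.6191 -0.0778  0.0624]
```

Both cells are upright in the tote, the reference cell hasn't moved, and the lid is held still at the index.

```bash
python3 -c "
from cell import env
print(env.sign_off())"
```

```text
the job is handed in; nothing more can be done
None
```

The job is handed in at about 19 s: both green-capped cells stand upright in the blue tote, the reference cell has not moved, and the arm is holding the lid still with its pointer on the red index, at about 0.59 rad to within roughly 0.01 rad by my measurements.

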